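Slide the serving board out over the slab's edge

ROBOT

A 6-joint arm with a two-finger parallel gripper is mounted at the origin on the work surface. World frame = base frame: x ahead of the robot, y to its left, z up, the work surface at z = 0. Lengths are in mm, angles in rad, forces in N, time in s.
With the tool pointing down it reaches from about 350 to 975 mm from the base axis. Payload 7.1 kg.
Tool frame: the origin (TCP) lies midway between the tips of the shut fingers; the grasp point (between the pads) lies 19 mm behind it (ctrl.pinch_z is the distance from the TCP to the grasp point, in mm); z points along the fingers, y is the direction in which the jaws open and shut (so a half turn about z gives the same grasp; the last joint's range is limited). The gripper opens to 88 mm and grips with 3 to 60 N. Pads are 20 mm wide; open, the fingers measure 115 mm over their backs; the gripper's body (75 mm by 178 mm) begins 61 mm behind the grasp point.
Start: joints at [-1.169, 0.423, 1.63, -0, 1.089, -0.019], TCP at [255.322, -570.452, 222.675] pointing down, gripper open.
Joint ranges: [-3, 3], [-0.9, 2.11], [0.09, 2.58], [-1.31, 4.45], [0.11, 2.69], [-2.54, 2.54]. Speed limits (rad/s): [2.39, 2.39, 3.01, 3.14, 3.14, 3.14].

INTERFACE

Orientations are given as a rotation vector (axis times angle).
In Python, from workcell import ctrl gives the robot as it stands.
- The arm moves only by the tool jog_arm, never from a script. Its arguments are lists of equal length, an entry for each row: "xyz": the shift along the world's x, y, z in mm, a list of three; "yaw": the turn about the world's z in degrees. A call has 1 to 20 rows; each row shifts and turns the pose as measured when the row begins; what a row does not reach is not made up. A row lasts 1/12 s, in which the tool goes at most 41.7 mm and 7.16 degrees, less where a joint would pass 70% of its speed; a pose out of reach is approached as far as the arm can. A call with a gripper value outside its range is refused whole. "gripper" is the closure, from 0 (fully open) to 1 (shut), set as the call begins (left out, the last holds). The fingers move at their own pace and stop on an object; the grip force is fixed at half the most. Time passes only in rows, so rows that do not move let the fingers close. It gives the time, the measured TCP pose, the force and the opening at its end, in the units of the state.
- ctrl.get_obs(): the state, without advancing time (a new reading comes with each control period).
- ctrl.get_image(name): name is "scene" or "top"; returns a dict with "img" (384x512x3 uint8, blue, green, red), "K" (3x3 intrinsics, pixels), "R" (3x3) and "t" (3): a world point X has camera coordinates R X + t. Camera axes: x right, y down, z forward; pixel columns grow to the right and rows downward; lengths in mm; the calibration is good to about 2 mm. A picture is of the moment at which its call begins. There is no depth.
- ctrl.close_job(): hands the job in, once; it reports no verdict.
Trained networks look in a picture, given as the dict that the camera call returned (one of the last four; its "shot" number tells which), for a name from the list of things; names that differ only in an ending like _2 or _b are one class to them, and where a whole thing is asked for, a point or a joint stands for the part that bears it (a point fixed in the world has none). Each returns a list of dicts, best first, with "confidence" (0 to 1); they miss things now and then, are a little off and sometimes report something else, mostly with a low value. They report only what shows in the picture. A call takes as long as a camera call. They do not tell look-alikes from the thing itself.
- ctrl.find_in(picture, thing): "centre" ([column, row] as shares, 0 to 1, of the picture: columns of its width, rows of its height, amid what is visible of it).
- ctrl.regions_of(picture, thing): "region" (384x512 bool, what is visible of it) and "centre" ([column, row] as shares, 0 to 1, of the picture: columns of its width, rows of its height, amid what is visible of it).
- ctrl.pinpoint(picture, thing): "centre" ([column, row] as shares, 0 to 1, of the picture: columns of its width, rows of its height: a listed point, or the origin of a listed thing).
The state is a dict: "t": time; "qpos": joint angles; "qvel": joint speeds; "joint_torque": joint torques, N m; "ee_pos": TCP position; "orientation": TCP orientation; "ft_force": force on the tool from outside, world axes, zero at the start; "moment": the same for the moment, N m; "width": finger opening in mm.
Only numpy, scipy, OpenCV 4.12 (cv2) and the standard library are available. Lean on these libraries where they do the work, as an engineer would, in place of code of your own. Each camera call takes 0.05 s, during which the arm holds its last target.

TASK

On the marble slab, push the steel ring cutter sideways out of the wooden serving board's way, keeping it standing on the slab. Then push the board straight out over the slab's long edge on the far side from the robot until it overhangs by 40 mm, square to the edge, so that a colleague can get the fingers under it. Only push: do not pick up or tip either one, do not let the board bump the cutter, and leave everything else where it is.

Things in the scene. Friction and masses are not known exactly. Their poses are not given: they have to be found in the camera images.
- slab_edge (a point): Middle of the upper far edge of a fixed marble slab lying on the bench. The slab measures 300 mm (x) x 500 mm (y) x 30 mm high. The point lies on its top surface, 30 mm above the bench. Its x points outward, away from the robot, square to the edge; y runs along the edge; z is up. The slab's top reaches from x = -300 mm to 0 and y = -250 to +250 mm in this frame; beyond x = 0 there is a 30 mm drop to the bench.
- board_mid (a point): Centre (half-way through the thickness) of a flat, loose rectangular wooden serving board, 120 mm (its x) x 150 mm (its y) x 8 mm thick, about 0.2 kg, lying on the slab, turned up to about 17 degrees from square. Its x points roughly away from the robot, z up. With 40 mm of overhang and square, its centre is 20 mm inside the slab's edge.
- cutter_mid (a point): Centre (half-way up) of a loose plain steel ring cutter, open at both ends, 60 mm outer diameter, 53 mm inner diameter, 45 mm high, about 0.09 kg, standing upright on the slab between the board and the far edge. It slides upright when pushed below half its height.
- cup: Bystander: small white cup with a handle, 62 mm across, 50 mm high, standing on one rear corner of the slab; origin at the centre of its underside.
- jar: Bystander: small glass jar, 48 mm across, 58 mm high, standing on the other rear corner of the slab; origin at the centre of its underside.
- bowl: Bystander: metal bowl, 190 mm across, 85 mm high, on the bench to the left of the slab; origin at the centre of its underside.
- spatula: Bystander: black-handled spatula lying on the bench to the right of the slab; origin on its underside.
- beaker: Bystander: clear plastic beaker, 90 mm across, 150 mm high, on the bench to the left; origin at the centre of its underside.
- bottle: Bystander: amber bottle, 70 mm across, 170 mm high, on the bench to the right; origin at the centre of its underside.
- spoon: Bystander: steel spoon lying on the bench to the right of the slab; origin on its underside.
Things that resemble listed ones, but are neither listed nor needed, are in the scene too. Leave any blue or green look-alike of the part that bears cutter_mid alone. There is more than one size of the part that bears board_mid; the job needs the larger.

How it is judged:
By the outcome, as a careful person would: the job done as asked, in the order asked, and still so for the second after the job is handed in, with the robot touching nothing.
It also fails if it takes over 64 s, if anything falls off the work surface, if the arm or the gripper's body presses on something with over 40 N, if the wrist force passes 120 N, or if a joint passes its speed limit or range.

## Working session

There is one attempt and no reset: what is moved stays moved. The work goes in short steps, Python scripts to look and compute and a tool call to move; the robot and the scene stay as the last step left them, time stands still between calls to the robot, and variables do not carry over. Pictures are saved under pics/ and viewed, and the job is handed in when it is done.

Besides the shell and the picture viewer there is one more tool, called after "Call:" by a JSON object that holds its "name" and its "arguments". jog_arm: Moves the arm, as the interface text tells. Its arguments: {"type":"object","properties":{"xyz":{"type":"array","items":{"type":"array","items":{"type":"number"}}},"yaw":{"type":"array","items":{"type":"number"}},"gripper":{"type":"number"}},"required":["xyz","yaw"]}

```bash
ls; mkdir -p pics; cat > h.py <<'E'
import numpy as np, cv2
from workcell import ctrl
def ray(p,uv,z):
    K,R,t=map(np.array,(p["K"],p["R"],p["t"])); d=R.T@np.linalg.inv(K)@np.array([uv[0],uv[1],1.]); c=-R.T@t.ravel()
    return c+d*(z-c[2])/d[2]
def proj(p,X):
    K,R,t=map(np.array,(p["K"],p["R"],p["t"])); q=K@(R@np.array(X,float)+t.ravel()); return q[:2]/q[2]
def tri(ps,uvs):
    A=[];b=[]
    for p,uv in zip(ps,uvs):
        K,R,t=map(np.array,(p["K"],p["R"],p["t"])); t=t.ravel(); n=np.linalg.inv(K)@np.array([uv[0],uv[1],1.])
        for i in (0,1):
            A.append(R[i]-n[i]*R[2]); b.append(n[i]*t[2]-t[i])
    s=np.linalg.lstsq(np.array(A),np.array(b),rcond=None); return s[0]
def px(c): return np.array([c[0]*512,c[1]*384])
E
python3 - <<'E'
from h import *
o=ctrl.get_obs(); print(o["t"],o["ee_pos"],o["width"],ctrl.pinch_z)
P={n:ctrl.get_image(n) for n in("scene","top")}
for n,p in P.items():
    cv2.imwrite(f"pics/{n}0.png",cv2.resize(p["img"],(800,600),interpolation=cv2.INTER_CUBIC))
    print(n,np.array(p["K"]).round(1).tolist(),(-np.array(p["R"]).T@np.array(p["t"]).ravel()).round(0))
    for th in("slab_edge","board_mid","cutter_mid"):
        print(th,[(px(r["centre"]).round(1).tolist(),round(r["confidence"],2)) for r in ctrl.pinpoint(p,th)])
print(ctrl.get_obs()["t"])
E
```

```text
pics
0.0 [ 255.11395621 -569.9731923   221.91710215] 87.84344598717912 18.700000000000003
scene [[405.8, 0.0, 252.5], [0.0, 405.8, 189.2], [0.0, 0.0, 1.0]] [1202.  482. 1298.]
slab_edge [([225.2, 217.2], 0.75)]
board_mid [([270.1, 189.9], 0.78), ([329.5, 177.4], 0.56)]
cutter_mid [([207.6, 236.4], 0.72), ([245.8, 261.0], 0.6)]
top [[359.1, 0.0, 251.3], [0.0, 359.1, 192.6], [0.0, 0.0, 1.0]] [ 385.  -23. 1112.]
slab_edge [([250.4, 148.9], 0.87)]
board_mid [([190.0, 275.4], 0.93), ([234.2, 203.9], 0.73)]
cutter_mid [([196.5, 120.4], 0.7), ([230.3, 160.9], 0.57), ([249.2, 114.8], 0.56)]
0.4
```

View pics/scene0.png

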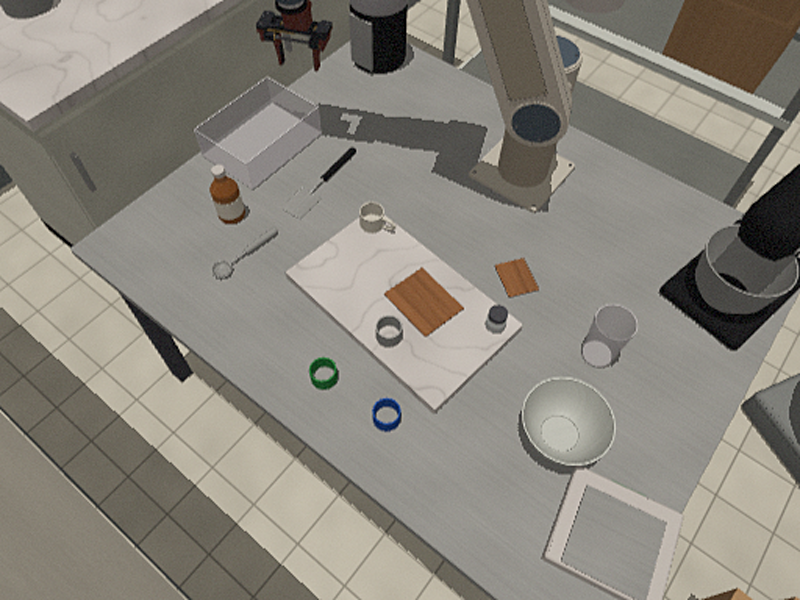

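View pics/top0.png

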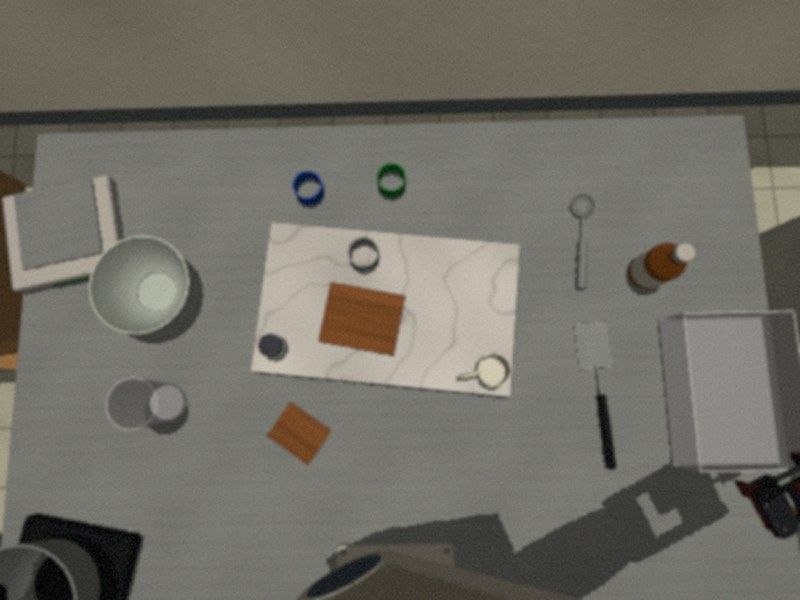

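The top view (800 px scale) shows the candidates:
- **Rings:** steel ring on the slab at (364,255), blue at (308,188) and green at (391,180). The last two are on the bench, so they are decoys.
- **Boards:** large on the slab at (362,320), small on the bench at (298,433).

I'm choosing the steel ring and the large board.

```bash
python3 - <<'E'
from h import *
P={n:ctrl.get_image(n) for n in("scene","top")}
B={};C={}
for n,p in P.items():
    tgt={"scene":{"b":(271,192),"c":(249,212)},"top":{"b":(232,205),"c":(233,163)}}[n]
    for k,th in(("b","board_mid"),("c","cutter_mid")):
        rs=ctrl.regions_of(p,th)
        for r in rs:
            c=px(r["centre"])
            print(n,th,c.round(1),round(r["confidence"],2),int(r["region"].sum()))
    hsv=cv2.cvtColor(p["img"],cv2.COLOR_BGR2HSV)
    m=((hsv[...,0]<18)&(hsv[...,1]>100)&(hsv[...,2]>60)).astype(np.uint8)
    nl,l,st,ce=cv2.connectedComponentsWithStats(m)
    i=min(range(1,nl),key=lambda i:np.hypot(*(ce[i]-tgt["b"]))); mm=(l==i).astype(np.uint8)
    mm=cv2.morphologyEx(mm,cv2.MORPH_CLOSE,np.ones((5,5)))
    cn=max(cv2.findContours(mm,0,2)[0],key=cv2.contourArea)
    h=cv2.convexHull(cn); 
    w=np.array([ray(p,q,38+0)[:2] for q in cn[:,0].astype(float)],np.float32)
    print(n,"board rect",cv2.minAreaRect(w),st[i][4]); B[n]=ce[i]
    # slab: bright, low sat
    m=((hsv[...,1]<45)&(hsv[...,2]>(150 if n=="scene" else 140))).astype(np.uint8)
    m|=mm; m=cv2.morphologyEx(m,cv2.MORPH_OPEN,np.ones((3,3)))
    nl,l,st,ce=cv2.connectedComponentsWithStats(m); i=l[int(tgt["b"][1]),int(tgt["b"][0])]
    s=(l==i).astype(np.uint8); s=cv2.morphologyEx(s,cv2.MORPH_CLOSE,np.ones((9,9)))
    cn=max(cv2.findContours(s,0,2)[0],key=cv2.contourArea)
    w=np.array([ray(p,q,30)[:2] for q in cn[:,0].astype(float)],np.float32)
    print(n,"slab rect",cv2.minAreaRect(w)); print(cv2.boxPoints(cv2.minAreaRect(w)).round(0).tolist())
    v=p["img"].copy(); cv2.drawContours(v,[cn],-1,(0,0,255),1)
    sl=(slice(130,270),slice(170,360)) if n=="scene" else (slice(130,270),slice(150,340))
    cv2.imwrite(f"pics/{n}1.png",cv2.resize(v[sl],None,fx=4,fy=4,interpolation=cv2.INTER_CUBIC))
print(tri([P["scene"],P["top"]],[B["scene"],B["top"]]))
E
```

```text
scene board_mid [271.  191.3] 0.71 1135
scene board_mid [329.  175.8] 0.62 436
scene cutter_mid [249.2 210.8] 0.65 282
scene cutter_mid [248.3 259.3] 0.59 234
scene cutter_mid [203.8 235.4] 0.51 251
scene board rect ((533.1025390625, 57.78934860229492), (148.07598876953125, 119.12328338623047), 78.32547760009766) 1115
scene slab rect ((553.3970947265625, 6.87969970703125), (501.0777587890625, 301.434326171875), 83.20519256591797)
[[374.0, -224.0], [673.0, -260.0], [733.0, 238.0], [433.0, 273.0]]
top board_mid [188.7 274.8] 0.62 837
top cutter_mid [197.2 115.8] 0.75 217
top cutter_mid [249.4 108.8] 0.58 214
top cutter_mid [229.1 156.5] 0.47 150
top board rect ((530.227294921875, 54.93489456176758), (145.50631713867188, 115.99961853027344), 77.91802978515625) 1825
top slab rect ((553.6287231445312, 5.845123291015625), (501.4051513671875, 299.87957763671875), 83.3047103881836)
[[375.0, -226.0], [673.0, -261.0], [732.0, 237.0], [434.0, 272.0]]
[530.23465802  55.94012553  28.99715807]
```

```bash
ls pics
```

```text
scene0.png
scene1.png
top0.png
top1.png
```

View pics/scene1.png

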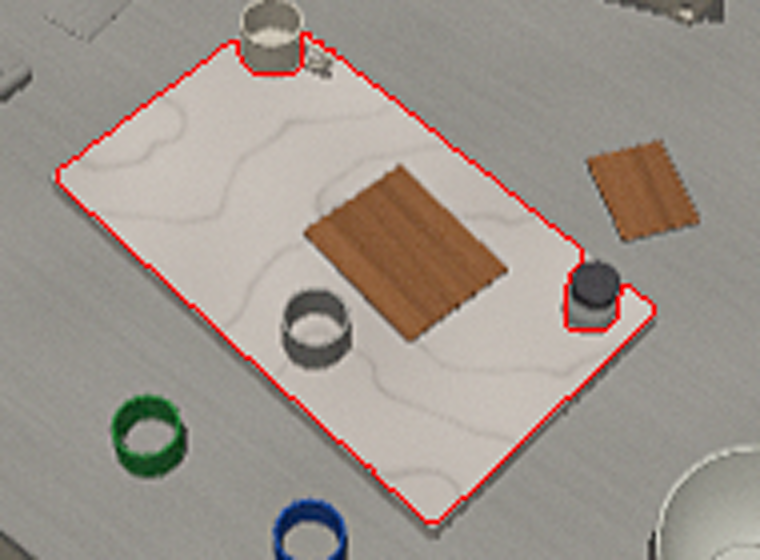

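View pics/top1.png

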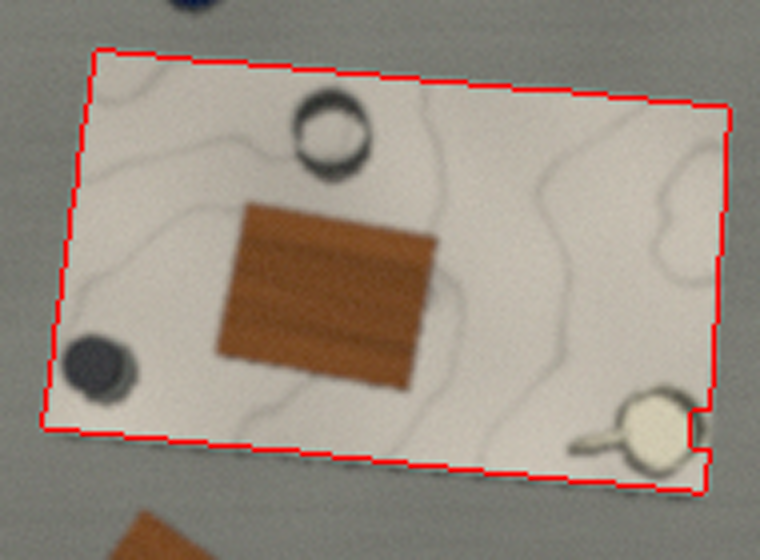

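```bash
cat >> h.py <<'E'
ang=np.deg2rad(-6.75); EX=np.array([np.cos(ang),np.sin(ang)]); EY=np.array([-EX[1],EX[0]])
E0=np.array([553.5,6.3])+150*EX
def toS(w): d=np.asarray(w)[...,:2]-E0; return np.stack([d@EX,d@EY],-1)
def toW(s): s=np.asarray(s,float); return E0+s[0]*EX+s[1]*EY
from scipy.optimize import minimize
def sil(p,x,y,s=4):
    a=np.linspace(0,2*np.pi,60,endpoint=False)
    pts=np.array([proj(p,(x+30*np.cos(q),y+30*np.sin(q),z)) for z in(30,75) for q in a])
    h=cv2.convexHull((pts*s+s/2-.5).astype(np.float32)).round().astype(np.int32)
    m=np.zeros((384*s,512*s),np.uint8); cv2.fillConvexPoly(m,h,1); 
    return cv2.resize(m.astype(np.float32),(512,384),interpolation=cv2.INTER_AREA)
def cutter(P,g):
    out={}
    for n,p in P.items():
        u=proj(p,(g[0],g[1],52))
        hsv=cv2.cvtColor(p["img"],cv2.COLOR_BGR2HSV); m=((hsv[...,2]<130)&(hsv[...,1]<60)).astype(np.uint8)
        w=np.zeros_like(m); cv2.circle(w,(int(u[0]),int(u[1])),26,1,-1); m&=w
        nl,l,st,ce=cv2.connectedComponentsWithStats(m); 
        if nl<2: continue
        l=(l==1+np.argmax(st[1:,4])).astype(np.uint8)
        cn=max(cv2.findContours(l,0,2)[0],key=cv2.contourArea); h=np.zeros_like(m); cv2.drawContours(h,[cn],-1,1,-1)
        f=lambda v:np.abs(sil(p,*v)-h).sum()
        r=minimize(f,np.array(g),method="Nelder-Mead",options=dict(initial_simplex=np.array(g)+np.array([[0,0],[8,0],[0,8]]),xatol=.2))
        out[n]=r.x; print("cutter",n,r.x.round(1),"S",toS(r.x).round(1),"resid",r.fun.round(0),"area",h.sum())
    return out
def board(P,uv):
    for n,p in P.items():
        u=proj(p,(*uv,38)); hsv=cv2.cvtColor(p["img"],cv2.COLOR_BGR2HSV)
        m=((hsv[...,0]<18)&(hsv[...,1]>100)&(hsv[...,2]>60)).astype(np.uint8)
        nl,l,st,ce=cv2.connectedComponentsWithStats(m)
        i=min((i for i in range(1,nl) if st[i][4]>300),key=lambda i:np.hypot(*(ce[i]-u)))
        mm=cv2.morphologyEx((l==i).astype(np.uint8),cv2.MORPH_CLOSE,np.ones((5,5)))
        cn=max(cv2.findContours(mm,0,2)[0],key=cv2.contourArea)
        w=np.array([ray(p,q,38)[:2] for q in cn[:,0].astype(float)],np.float32)
        c,sz,a=cv2.minAreaRect(w); print("board",n,np.round(c,1),"S",toS(c).round(1),np.round(sz,1),"angS",round((a+6.75+45)%90-45,1),"corners S",toS(cv2.boxPoints((c,sz,a))).round(0).tolist())
def look(): return {n:ctrl.get_image(n) for n in("scene","top")}
E
python3 - <<'E'
from h import *
P=look(); g=ray(P["top"],(233,163),52)[:2]; print(g)
cutter(P,g); board(P,(531,56)); print("EX",EX,"E0",E0)
for n,p in P.items():
    for th in("jar","cup","beaker","bowl"): 
        r=ctrl.pinpoint(p,th)
        if r: print(n,th,ray(p,px(r[0]["centre"]),30 if th in("jar","cup") else 0).round(0),"S",toS(ray(p,px(r[0]["centre"]),30 if th in("jar","cup") else 0)).round(0))
o=ctrl.get_obs();print(o["t"],o["ee_pos"])
E
```

```text
[651.74569587  46.8460364 ]
cutter scene [654.3  52.8] S [-55.4  58. ] resid 42.0 area 272
cutter top [650.7  38.3] S [-57.2  43.3] resid 673.0 area 294
board scene [532.8  58. ] S [-176.6   48.9] [148.8 118.3] angS -5.6 corners S [[-243.0, -19.0], [-125.0, -31.0], [-110.0, 117.0], [-228.0, 129.0]]
board top [530.   54.6] S [-179.    45.2] [145.2 115.9] angS -5.3 corners S [[-243.0, -22.0], [-128.0, -32.0], [-115.0, 112.0], [-230.0, 123.0]]
EX [ 0.99306846 -0.1175374 ] E0 [702.46026854 -11.33060962]
scene jar [492. 236.  30.] S [-238.  221.]
scene cup [ 434. -176.   30.] S [-247. -195.]
scene beaker [379. 444.   0.] S [-374.  414.]
top jar [480. 223.  30.] S [-248.  206.]
top cup [ 421. -184.   30.] S [-259. -205.]
top beaker [368. 443.   0.] S [-385.  412.]
top bowl [605. 461.   0.] S [-152.  458.]
1.2 [ 255.30606601 -570.43967423  222.66258085]
```

```bash
python3 - <<'E'
from h import *
from scipy.spatial.transform import Rotation as Ro
o=ctrl.get_obs(); M=Ro.from_rotvec(o["orientation"]).as_matrix(); print(M.round(3)); print("tool y ang",np.degrees(np.arctan2(M[1,1],M[0,1])), o["qpos"])
for s in[(-56,-8),(-56,145),(-265,47),(-90,47)]: 
    w=toW(s); print(s,w.round(1),"d",(w-o["ee_pos"][:2]).round(1),"az",np.degrees(np.arctan2(w[1],w[0])).round(1), np.hypot(*w).round())
E
```

```text
[[ 0.913  0.408 -0.   ]
 [ 0.408 -0.913  0.   ]
 [ 0.    -0.    -1.   ]]
tool y ang -65.89018192396371 [-1.16901866e+00  4.23102971e-01  1.62992699e+00  7.37508394e-06
  1.08860391e+00 -1.90214563e-02]
(-56, -8) [645.9 -12.7] d [390.6 557.7] az -1.1 646.0
(-56, 145) [663.9 139.2] d [408.6 709.7] az 11.8 678.0
(-265, 47) [444.8  66.5] d [189.5 636.9] az 8.5 450.0
(-90, 47) [618.6  45.9] d [363.3 616.4] az 4.2 620.0
```

Call:
{"name": "jog_arm", "arguments": {"xyz": [[0,0,20]], "yaw": [7], "gripper": 0.55}}

```text
t: 1.28
ee_pos: [254.4, -568.3, 239.2]
orientation: [-3.02, -0.84, 0.001]
ft_force: [-0.3, 0.2, -0.7]
width: 83.9
```

```bash
python3 - <<'E'
from h import *
from scipy.spatial.transform import Rotation as Ro
o=ctrl.get_obs(); M=Ro.from_rotvec(o["orientation"]).as_matrix(); print("tool y ang",np.degrees(np.arctan2(M[1,1],M[0,1])), o["qpos"],o["ee_pos"],o["width"])
E
```

```text
tool y ang -58.928259569908384 [-1.16899822e+00  4.05195378e-01  1.61643782e+00 -2.07658615e-05
  1.12668181e+00 -1.40494011e-01] [ 254.41915524 -568.33977493  239.22966929] 83.87813925479423
```

Call:
{"name": "jog_arm", "arguments": {"xyz": [[22,31,0],[22,31,0],[22,31,0],[22,31,0],[22,31,0],[22,31,0],[22,31,0],[22,31,0],[22,31,0],[22,31,0],[22,31,0],[22,31,0],[22,31,0],[22,31,0],[22,31,0],[22,31,0],[22,31,0],[18,29,0]], "yaw": [3,3,3,3,3,3,3,3,3,3,3,3,3,3,3,3,3,1]}}

```text
t: 2.78
ee_pos: [657.8, 7.9, 246.3]
orientation: [2.302, 2.125, 0.008]
ft_force: [0.3, 0.1, 0.2]
width: 39.6
```

```bash
cat >> h.py <<'E'
def st():
    from scipy.spatial.transform import Rotation as Ro
    o=ctrl.get_obs(); M=Ro.from_rotvec(o["orientation"]).as_matrix(); print("t",round(o["t"],2),"yang",np.degrees(np.arctan2(M[1,1],M[0,1])).round(2),"tilt",np.degrees(np.arccos(-M[2,2])).round(2),np.round(o["ee_pos"],1),"S",toS(o["ee_pos"]).round(1),"w",round(o["width"],1),"F",np.round(o["ft_force"],1)); return o
def go(s):
    o=st(); w=toW(s); print("delta to",s,(w-o["ee_pos"][:2]).round(1))
E
python3 -c "
from h import *
go((-56,-8))"
```

```text
t 2.78 yang -4.57 tilt 0.56 [657.8   7.9 246.3] S [-46.6  13.8] w 39.6 F [0.3 0.1 0.2]
delta to (-56, -8) [-11.9 -20.6]
```

Call:
{"name": "jog_arm", "arguments": {"xyz": [[-12,-21,0],[0,0,0],[0,0,-40],[0,0,-40],[0,0,-40],[0,0,0]], "yaw": [-2,0,0,0,0,0]}}

```text
t: 3.28
ee_pos: [652.3, -4.2, 126.2]
orientation: [2.322, 2.093, 0.023]
ft_force: [-1.8, 0.5, -0.8]
width: 39.3
```

```bash
python3 - <<'E'
from h import *
go((-56,-8))
P=look()
for n,p in P.items():
    sl=(slice(110,290),slice(170,360)) if n=="scene" else (slice(110,290),slice(150,340))
    cv2.imwrite(f"pics/{n}2.png",cv2.resize(p["img"][sl],None,fx=3.3,fy=3.3,interpolation=cv2.INTER_CUBIC))
E
```

```text
t 3.28 yang -5.95 tilt 1.24 [652.3  -4.2 126.2] S [-50.6   1.2] w 39.3 F [-1.8  0.5 -0.8]
delta to (-56, -8) [-6.4 -8.5]
```

View pics/scene2.png

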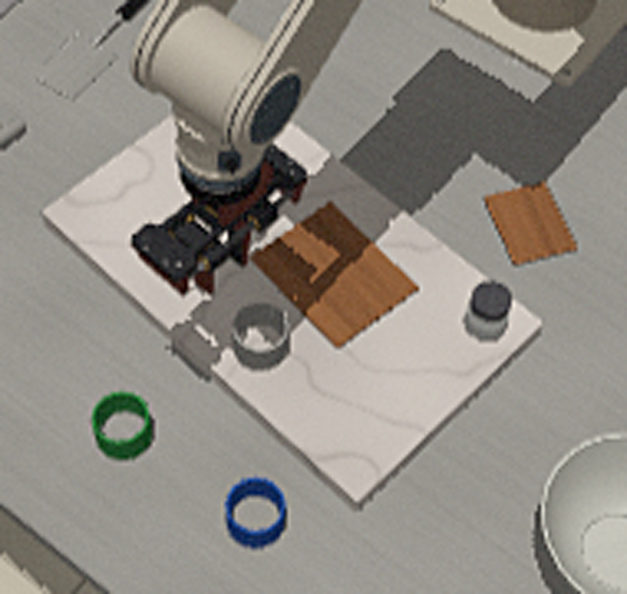

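View pics/top2.png

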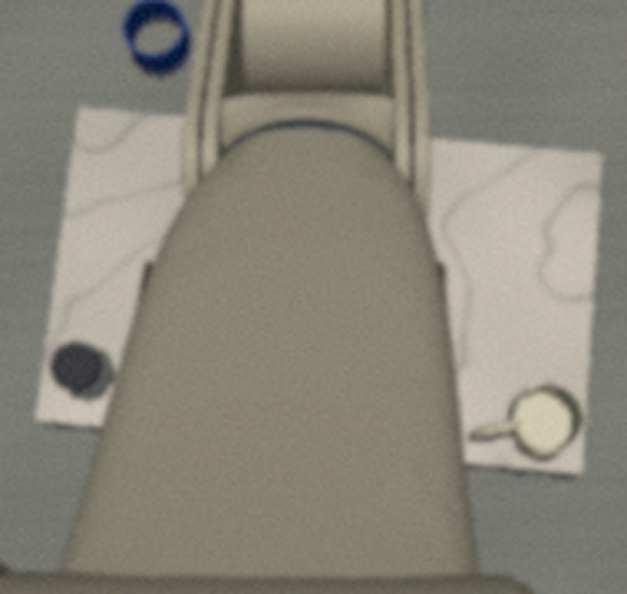

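The scene view shows the shut-down jaws at about (215,265), with the ring ahead at (262,335) and the board clear of the fingers. In the top view the arm hides them. I'll correct the offset and lower.

Call:
{"name": "jog_arm", "arguments": {"xyz": [[-6,-9,0],[0,0,0],[0,0,-35],[0,0,-35],[0,0,0],[0,0,0]], "yaw": [-1,0,0,0,0,0]}}

```text
t: 3.88
ee_pos: [661.3, -16.7, 79.8]
orientation: [2.326, 2.049, 0.064]
ft_force: [0.4, 0.6, 0.5]
width: 39.8
```

```bash
python3 - <<'E'
from h import *
go((-56,-8))
E
```

```text
t 3.88 yang -7.24 tilt 3.34 [661.3 -16.7  79.8] S [-40.3 -10.2] w 39.8 F [0.4 0.6 0.5]
delta to (-56, -8) [-15.4   4. ]
```

```bash
python3 - <<'E'
from h import *
o=st(); print(np.round(o["qpos"],3),np.round(o["qvel"],3),np.round(o["joint_torque"],1))
E
```

```text
t 3.88 yang -7.24 tilt 3.34 [661.3 -16.7  79.8] S [-40.3 -10.2] w 39.8 F [0.4 0.6 0.5]
[-0.043  0.628  1.665 -0.002  0.789  0.085] [-0.007  0.005  0.013 -0.    -0.004 -0.001] [  0.  -57.5 -19.8   0.   -0.2   0. ]
```

Call:
{"name": "jog_arm", "arguments": {"xyz": [[0,0,0],[0,0,0]], "yaw": [0,0]}}

```text
t: 4.05
ee_pos: [663.3, -17.2, 84.5]
orientation: [2.324, 2.046, 0.069]
ft_force: [-0.1, 0.2, 0.2]
width: 39.6
```

```bash
python3 - <<'E'
from h import *
o=st(); print(np.round(o["qpos"],3),np.round(o["qvel"],3),np.round(o["joint_torque"],1))
E
```

```text
t 4.05 yang -7.28 tilt 3.61 [663.3 -17.2  84.5] S [-38.1 -10.4] w 39.6 F [-0.1  0.2  0.2]
[-0.043  0.623  1.663 -0.002  0.793  0.085] [-0.004 -0.034 -0.014 -0.001  0.018 -0.001] [ -0.  -59.5 -21.7   0.   -0.2   0. ]
```

```bash
cat >> h.py <<'E'
def tz():
    from scipy.spatial.transform import Rotation as Ro
    o=ctrl.get_obs(); M=Ro.from_rotvec(o["orientation"]).as_matrix(); print("toolz",M[:,2].round(4),"q",np.round(o["qpos"],3))
E
python3 -c "
from h import *
tz()"
```

```text
toolz [ 0.0629 -0.0039 -0.998 ] q [-0.043  0.623  1.663 -0.002  0.793  0.085]
```

Call:
{"name": "jog_arm", "arguments": {"xyz": [[-4,0,-10],[-4,0,-10],[-4,0,-10],[-4,0,-10]], "yaw": [0,0,0,0]}}

```text
t: 4.38
ee_pos: [651.6, -17.4, 49.8]
orientation: [2.316, 2.04, 0.084]
ft_force: [0.6, 0.2, -0.5]
width: 39.6
```

```bash
python3 -c "
from h import *
st();tz()"
```

```text
t 4.38 yang -7.28 tilt 4.4 [651.6 -17.4  49.8] S [-49.8 -12. ] w 39.6 F [ 0.6  0.2 -0.5]
toolz [ 0.0766 -0.0044 -0.9971] q [-0.044  0.656  1.709 -0.002  0.7    0.084]
```

Call:
{"name": "jog_arm", "arguments": {"xyz": [[-4,2,-8],[-4,2,-8],[0,10,-2],[0,10,-2]], "yaw": [0,0,0,0]}}

```text
t: 4.72
ee_pos: [645.9, -0.6, 32.1]
orientation: [2.301, 2.037, 0.083]
ft_force: [-2.2, -15.5, 19.6]
width: 39.6
```

```bash
python3 -c "
from h import *
st();tz()"
```

```text
t 4.72 yang -6.95 tilt 4.91 [ 6.459e+02 -6.000e-01  3.210e+01] S [-57.4   4. ] w 39.6 F [ -2.2 -15.5  19.6]
toolz [ 0.0844 -0.0144 -0.9963] q [-0.013  0.675  1.731 -0.022  0.651  0.126]
```

Call:
{"name": "jog_arm", "arguments": {"xyz": [[0,0,4],[0,0,0]], "yaw": [0,0]}}

```text
t: 4.88
ee_pos: [646.4, -0.8, 36.6]
orientation: [2.299, 2.037, 0.083]
ft_force: [0.5, 0.7, 0.7]
width: 39.3
```

```bash
python3 -c "
from h import *
st();tz()"
```

```text
t 4.88 yang -6.91 tilt 5.03 [646.4  -0.8  36.6] S [-56.9   3.9] w 39.3 F [0.5 0.7 0.7]
toolz [ 0.0863 -0.0156 -0.9962] q [-0.013  0.668  1.731 -0.024  0.656  0.126]
```

Call:
{"name": "jog_arm", "arguments": {"xyz": [[0,10,-1],[0,10,-1],[0,10,-1],[0,10,-1]], "yaw": [0,0,0,0]}}

```text
t: 5.22
ee_pos: [646.8, 38.4, 32.2]
orientation: [2.295, 2.035, 0.08]
ft_force: [-0.5, -18.7, 22.3]
width: 39.6
```

```bash
python3 - <<'E'
from h import *
st();tz()
P=look()
cutter({"scene":P["scene"]},(654,55))
cv2.imwrite(f"pics/scene3.png",cv2.resize(P["scene"]["img"][130:290,170:360],None,fx=3.5,fy=3.5,interpolation=cv2.INTER_CUBIC))
E
```

```text
t 5.22 yang -6.86 tilt 5.14 [646.8  38.4  32.2] S [-61.1  42.9] w 39.6 F [ -0.5 -18.7  22.3]
toolz [ 0.0874 -0.0197 -0.996 ] q [ 0.053  0.676  1.728 -0.04   0.652  0.203]
cutter scene [644.   71.5] S [-67.8  75.4] resid 623.0 area 928
```

View pics/scene3.png

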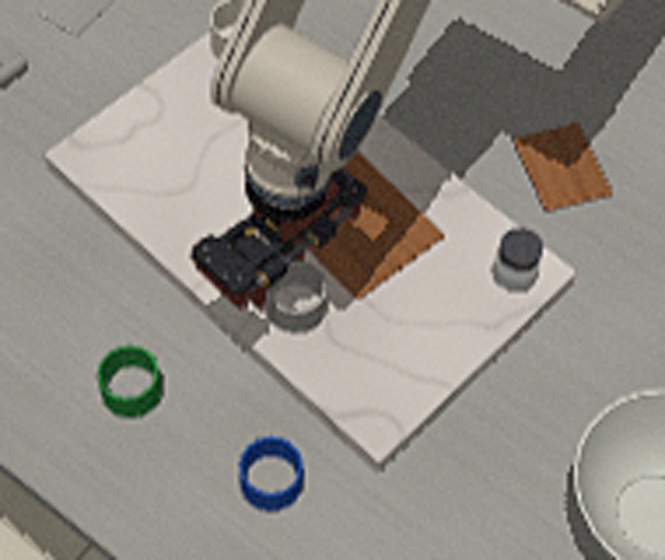

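The ring at (298,298) is upright and nested against the jaws. The tips are dragging on the slab, so I'll raise them a little and carry on.

Call:
{"name": "jog_arm", "arguments": {"xyz": [[0,0,5],[2,10,0],[2,10,0],[2,10,0]], "yaw": [0,0,0,0]}}

```text
t: 5.65
ee_pos: [651.7, 74.2, 36.1]
orientation: [2.297, 2.037, 0.079]
ft_force: [-0.2, -1.8, 1.2]
width: 39.5
```

```bash
python3 - <<'E'
from h import *
st();tz()
E
```

```text
t 5.65 yang -6.86 tilt 4.99 [651.7  74.2  36.1] S [-60.4  79. ] w 39.5 F [-0.2 -1.8  1.2]
toolz [ 0.0851 -0.0181 -0.9962] q [ 0.108  0.68   1.706 -0.044  0.674  0.261]
```

Call:
{"name": "jog_arm", "arguments": {"xyz": [[2,10,0],[2,10,0],[2,10,0],[2,10,0.5],[2,10,0.5],[2,10,0.5]], "yaw": [0,0,0,0,0,0]}}

```text
t: 6.15
ee_pos: [663.1, 143.7, 35.4]
orientation: [2.297, 2.042, 0.076]
ft_force: [0.9, -1.0, 0.3]
width: 39.5
```

```bash
python3 - <<'E'
from h import *
go((-56,145))
P=look()
cv2.imwrite(f"pics/scene4.png",cv2.resize(P["scene"]["img"][130:290,170:360],None,fx=3.5,fy=3.5,interpolation=cv2.INTER_CUBIC))
E
```

```text
t 6.15 yang -6.71 tilt 4.79 [663.1 143.7  35.4] S [-57.3 149.3] w 39.5 F [ 0.9 -1.   0.3]
delta to (-56, 145) [ 0.8 -4.4]
```

View pics/scene4.png

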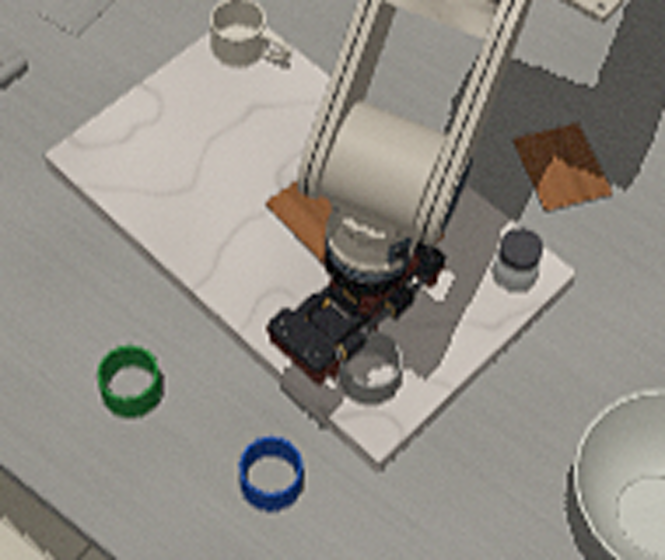

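Call:
{"name": "jog_arm", "arguments": {"xyz": [[-1,-15,2],[-1,-15,2],[0,0,30],[0,0,40],[0,0,40],[0,0,30],[0,0,0]], "yaw": [0,0,0,0,0,0,0]}}

```text
t: 6.83
ee_pos: [655.7, 101.5, 181.7]
orientation: [2.303, 2.042, 0.063]
ft_force: [0.6, -0.5, 1.2]
width: 39.9
```

```bash
python3 - <<'E'
from h import *
go((-265,47)); tz()
E
```

```text
t 6.83 yang -6.88 tilt 4.3 [655.7 101.5 181.7] S [-59.7 106.5] w 39.9 F [ 0.6 -0.5  1.2]
delta to (-265, 47) [-210.9  -35. ]
toolz [ 0.0721 -0.0202 -0.9972] q [ 0.15   0.495  1.62  -0.038  0.959  0.291]
```

Call:
{"name": "jog_arm", "arguments": {"xyz": [[-15,-2,0],[-15,-2,0],[-15,-2,0],[-15,-2,0],[-15,-2,0],[-15,-2,0],[-15,-2,0],[-15,-2,0],[-15,-2,0],[-15,-2,0]], "yaw": [7,7,7,7,7,7,7,7,7,7], "gripper": 0}}

```text
t: 7.67
ee_pos: [497.6, 61.7, 182.7]
orientation: [0.687, 3.035, 0.119]
ft_force: [-0.0, -0.5, 0.3]
width: 88.0
```

```bash
python3 - <<'E'
from h import *
go((-265,47)); tz()
P=look()
cutter({"scene":P["scene"]},(666,171))
cv2.imwrite(f"pics/scene5.png",cv2.resize(P["scene"]["img"][130:290,170:360],None,fx=3.5,fy=3.5,interpolation=cv2.INTER_CUBIC))
E
```

```text
t 7.67 yang 64.52 tilt 4.64 [497.6  61.7 182.7] S [-212.    48.4] w 88.0 F [-0.  -0.5  0.3]
delta to (-265, 47) [-52.8   4.8]
toolz [ 0.0436  0.0681 -0.9967] q [ 0.059  0.278  1.965  0.087  0.853 -1.122]
cutter scene [666.  180.9] S [-58.8 186.7] resid 51.0 area 283
```

View pics/scene5.png

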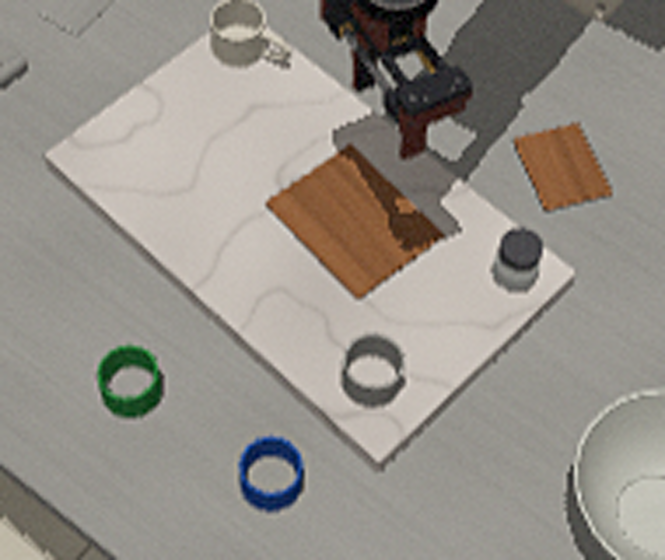

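Call:
{"name": "jog_arm", "arguments": {"xyz": [[-5,0,0],[-5,0,0],[-5,0,0],[-5,0,0],[-5,0,0],[-5,0,0],[-5,0,0],[-5,0,0],[-5,0,0],[-5,0,0],[-3,0,0],[-1,0,0],[-1,0,0],[-1,0,-2],[-1,0,-2],[-1,0,-2],[-1,0,-2]], "yaw": [7,7,7,7,7,7,7,7,7,7,4,0,0,0,0,0,0]}}

```text
t: 9.18
ee_pos: [444.3, 49.3, 173.0]
orientation: [1.244, -2.864, -0.115]
ft_force: [0.1, 0.1, 0.4]
width: 87.9
```

```bash
python3 - <<'E'
from h import *
go((-265,47)); tz()
E
```

```text
t 9.18 yang 136.98 tilt 4.32 [444.3  49.3 173. ] S [-263.5   29.8] w 87.9 F [0.1 0.1 0.4]
delta to (-265, 47) [ 0.6 17.2]
toolz [-0.0446  0.0607 -0.9972] q [ 0.04   0.256  2.027  0.08   0.903 -2.4  ]
```

Call:
{"name": "jog_arm", "arguments": {"xyz": [[-1,1,-6],[-1,1,-6],[-1,1,-6],[-1,1,-6],[-1,1,-6],[-1,1,-6],[-1,1,-6],[-1,1,-6],[-1,1,-6],[-1,1,-6]], "yaw": [0,0,0,0,0,0,0,0,0,0]}}

```text
t: 10.02
ee_pos: [432.9, 60.4, 106.4]
orientation: [1.241, -2.865, -0.115]
ft_force: [0.5, 0.0, -0.0]
width: 87.5
```

```bash
python3 - <<'E'
from h import *
go((-265,47)); tz()
E
```

```text
t 10.02 yang 136.86 tilt 4.33 [432.9  60.4 106.4] S [-276.1   39.6] w 87.5 F [ 0.5  0.  -0. ]
delta to (-265, 47) [11.9  6.1]
toolz [-0.0449  0.0607 -0.9971] q [ 0.066  0.363  2.089  0.095  0.732 -2.394]
```

Call:
{"name": "jog_arm", "arguments": {"xyz": [[3,0,20],[3,0,20],[3,0,20],[3,0,20],[0,0,20],[0,0,0]], "yaw": [0,0,0,0,0,0]}}

```text
t: 10.52
ee_pos: [441.5, 60.9, 204.9]
orientation: [1.237, -2.856, -0.12]
ft_force: [0.9, 0.6, -0.0]
width: 88.1
```

```bash
python3 - <<'E'
from h import *
st(); tz()
E
```

```text
t 10.52 yang 136.86 tilt 4.66 [441.5  60.9 204.9] S [-267.6   41. ] w 88.1 F [ 0.9  0.6 -0. ]
toolz [-0.0548  0.06   -0.9967] q [ 0.066  0.207  1.998  0.076  0.988 -2.366]
```

Call:
{"name": "jog_arm", "arguments": {"xyz": [[0,0,-41],[0,0,-41],[0,0,0]], "yaw": [0,0,0]}}

```text
t: 10.77
ee_pos: [445.1, 61.2, 122.9]
orientation: [1.242, -2.867, -0.114]
ft_force: [-2.0, -0.7, 0.2]
width: 87.6
```

```bash
python3 - <<'E'
from h import *
st(); tz()
E
```

```text
t 10.77 yang 136.9 tilt 4.27 [445.1  61.2 122.9] S [-264.1   41.8] w 87.6 F [-2.  -0.7  0.2]
toolz [-0.043   0.0607 -0.9972] q [ 0.066  0.346  2.057  0.09   0.78  -2.388]
```

Call:
{"name": "jog_arm", "arguments": {"xyz": [[40,-10,0],[40,-10,0],[40,-10,0],[40,-10,0],[40,-10,0],[0,0,-3],[0,0,-3],[0,0,-3],[0,0,-3],[0,0,-3],[0,0,-3]], "yaw": [0,0,0,0,0,0,0,0,0,0,0]}}

```text
t: 11.68
ee_pos: [642.6, 9.5, 105.4]
orientation: [1.237, -2.85, -0.124]
ft_force: [0.5, 0.8, 0.3]
width: 87.9
```

```bash
python3 - <<'E'
from h import *
st(); tz()
E
```

```text
t 11.68 yang 136.93 tilt 4.91 [642.6   9.5 105.4] S [-61.9  13.7] w 87.9 F [0.5 0.8 0.3]
toolz [-0.0611  0.06   -0.9963] q [-0.032  0.616  1.613  0.07   0.976 -2.463]
```

Call:
{"name": "jog_arm", "arguments": {"xyz": [[0,0,10],[0,0,10],[0,0,10],[0,0,10],[0,0,10],[0,0,10],[0,0,10],[0,0,10],[0,0,10],[0,0,10],[0,0,-41],[0,0,-41],[0,0,-30],[0,0,0]], "yaw": [0,0,0,0,0,0,0,0,0,0,0,0,0,0]}}

```text
t: 12.85
ee_pos: [645.2, 10.3, 111.5]
orientation: [1.245, -2.862, -0.114]
ft_force: [-1.9, 0.3, -0.2]
width: 87.5
```

```bash
python3 - <<'E'
from h import *
st(); tz()
E
```

```text
t 12.85 yang 137.04 tilt 4.3 [645.2  10.3 111.5] S [-59.4  14.8] w 87.5 F [-1.9  0.3 -0.2]
toolz [-0.0457  0.0595 -0.9972] q [-0.03   0.605  1.616  0.071  0.969 -2.463]
```

Call:
{"name": "jog_arm", "arguments": {"xyz": [[0,0,14],[0,0,14],[0,0,14],[0,0,14],[0,0,14],[0,0,14],[0,0,14],[0,0,-41],[0,0,-41],[0,0,0],[0,0,14],[0,0,14],[0,0,14],[0,0,14],[0,0,14],[0,0,14],[0,0,-41],[0,0,-41],[0,0,0]], "yaw": [0,0,0,0,0,0,0,0,0,0,0,0,0,0,0,0,0,0,0]}}

```text
t: 14.43
ee_pos: [663.9, 9.7, 210.3]
orientation: [-1.239, 2.845, 0.073]
ft_force: [-1.2, 0.7, -0.2]
width: 87.7
```

```bash
python3 - <<'E'
from h import *
st(); tz()
E
```

```text
t 14.43 yang 137.12 tilt 3.43 [663.9   9.7 210.3] S [-40.8  16.4] w 87.7 F [-1.2  0.7 -0.2]
toolz [ 0.0155  0.0577 -0.9982] q [-0.03   0.487  1.559  0.066  1.083 -2.453]
```

Call:
{"name": "jog_arm", "arguments": {"xyz": [[0,0,-41],[0,0,-41],[0,0,0]], "yaw": [0,0,0]}}

```text
t: 14.68
ee_pos: [669.6, 9.7, 142.2]
orientation: [-1.235, 2.834, 0.064]
ft_force: [-2.6, -0.4, -0.6]
width: 87.8
```

```bash
python3 - <<'E'
from h import *
st(); tz()
E
```

```text
t 14.68 yang 137.13 tilt 3.7 [669.6   9.7 142.2] S [-35.1  17. ] w 87.8 F [-2.6 -0.4 -0.6]
toolz [ 0.0291  0.0576 -0.9979] q [-0.03   0.567  1.599  0.072  0.949 -2.464]
```

Call:
{"name": "jog_arm", "arguments": {"xyz": [[-39,10,0],[-39,10,0],[-39,10,0],[-39,10,0],[-39,10,0],[-20,5,0],[0,0,0]], "yaw": [0,0,0,0,0,0,0]}}

```text
t: 15.27
ee_pos: [460.3, 65.6, 169.0]
orientation: [-1.225, 2.815, 0.052]
ft_force: [-0.2, 0.7, -0.6]
width: 87.9
```

```bash
python3 - <<'E'
from h import *
go((-268,47)); tz()
E
```

```text
t 15.27 yang 137.02 tilt 4.52 [460.3  65.6 169. ] S [-249.5   48. ] w 87.9 F [-0.2  0.7 -0.6]
delta to (-268, 47) [-18.5   1.2]
toolz [ 0.0516  0.0595 -0.9969] q [ 0.079  0.245  2.055  0.078  0.787 -2.366]
```

Call:
{"name": "jog_arm", "arguments": {"xyz": [[-2,0,0],[-2,0,0],[-2,0,0],[-2,0,0],[-2,0,0],[-2,0,0],[-2,0,0],[-2,0,0],[0,0,0]], "yaw": [-7,-7,-7,-7,-7,-7,-7,-4,0]}}

```text
t: 16.02
ee_pos: [468.7, 66.7, 203.9]
orientation: [0.201, 3.014, -0.016]
ft_force: [0.7, 0.3, 0.1]
width: 87.8
```

```bash
python3 - <<'E'
from h import *
go((-268,47)); tz()
E
```

```text
t 16.02 yang 82.36 tilt 6.93 [468.7  66.7 203.9] S [-241.3   50. ] w 87.8 F [0.7 0.3 0.1]
delta to (-268, 47) [-26.9   0.2]
toolz [ 0.1191 -0.0188 -0.9927] q [ 0.139  0.177  2.045 -0.049  0.805 -1.267]
```

Call:
{"name": "jog_arm", "arguments": {"xyz": [[-4,0,-8],[-4,0,-8],[-4,0,-8],[-4,0,-8],[-4,0,-8],[-4,0,-8],[-2,0,-8],[0,0,-8],[0,0,-8],[0,0,-8],[0,0,-8],[0,0,-8],[0,0,-8]], "yaw": [1,0,0,0,0,0,0,0,0,0,0,0,0]}}

```text
t: 17.1
ee_pos: [444.5, 66.3, 95.4]
orientation: [0.159, 3.01, -0.013]
ft_force: [-0.1, -0.2, 0.3]
width: 88.1
```

```bash
python3 - <<'E'
from h import *
go((-268,47)); tz()
P=look(); board({"scene":P["scene"]},(531,56))
E
```

```text
t 17.1 yang 83.96 tilt 7.31 [444.5  66.3  95.4] S [-265.3   46.7] w 88.1 F [-0.1 -0.2  0.3]
delta to (-268, 47) [-2.7  0.6]
toolz [ 0.1264 -0.0153 -0.9919] q [ 0.144  0.348  2.172 -0.07   0.5   -1.262]
board scene [533.1  57.8] S [-176.3   48.7] [148.1 119.1] angS -4.9 corners S [[-242.0, -20.0], [-123.0, -30.0], [-111.0, 117.0], [-229.0, 128.0]]
```

Call:
{"name": "jog_arm", "arguments": {"xyz": [[-1,0,-8],[-1,0,-8],[0,0,-8],[0,0,-8],[0,0,-8],[0,0,-5],[0,0,-4]], "yaw": [-0.7,0,0,0,0,0,0]}}

```text
t: 17.78
ee_pos: [442.7, 66.4, 41.9]
orientation: [0.179, 3.009, -0.014]
ft_force: [0.4, 0.5, 0.2]
width: 87.7
```

```bash
python3 - <<'E'
from h import *
go((-268,47)); tz()
E
```

```text
t 17.78 yang 83.19 tilt 7.34 [442.7  66.4  41.9] S [-267.1   46.6] w 87.7 F [0.4 0.5 0.2]
delta to (-268, 47) [-0.8  0.5]
toolz [ 0.1266 -0.0168 -0.9918] q [ 0.147  0.468  2.193 -0.1    0.359 -1.214]
```

Call:
{"name": "jog_arm", "arguments": {"xyz": [[0,0,-4],[0,0,-3],[0,0,-1]], "yaw": [0,0,0]}}

```text
t: 18.03
ee_pos: [442.3, 66.3, 32.2]
orientation: [0.179, 3.01, -0.014]
ft_force: [-0.3, -0.2, 0.3]
width: 87.7
```

```bash
python3 - <<'E'
from h import *
st()
P=look()
cv2.imwrite(f"pics/scene6.png",cv2.resize(P["scene"]["img"][130:250,220:370],None,fx=5,fy=5,interpolation=cv2.INTER_CUBIC)); st()
E
```

```text
t 18.03 yang 83.19 tilt 7.26 [442.3  66.3  32.2] S [-267.5   46.5] w 87.7 F [-0.3 -0.2  0.3]
t 18.13 yang 83.19 tilt 7.27 [442.4  66.3  32.5] S [-267.4   46.6] w 87.9 F [-0.  -0.3  0.9]
```

View pics/scene6.png

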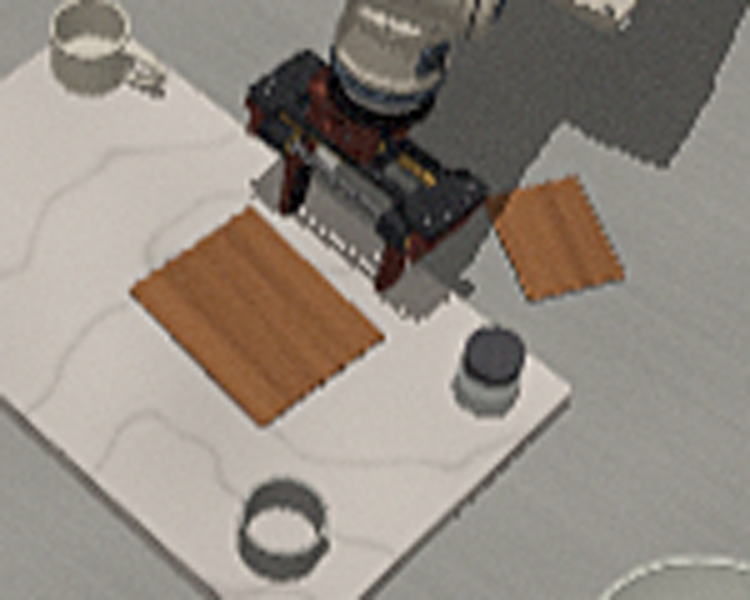

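The image shows both fingertips just above the slab, at about (290,205) and (385,285), behind the board's rear edge with no contact force. I'll start pushing along the slab's outward axis.

Call:
{"name": "jog_arm", "arguments": {"xyz": [[6,-0.7,1],[8,-1,0],[8,-1,0],[8,-1,0]], "yaw": [0,0,0,0]}}

```text
t: 18.47
ee_pos: [473.0, 62.3, 34.1]
orientation: [0.178, 3.012, -0.015]
ft_force: [-1.8, 0.7, 0.3]
width: 87.4
```

```bash
python3 - <<'E'
from h import *
st()
P=look(); st(); tz(); board({"scene":P["scene"]},(535,56))
E
```

```text
t 18.47 yang 83.21 tilt 7.16 [473.   62.3  34.1] S [-236.5   46.1] w 87.4 F [-1.8  0.7  0.3]
t 18.57 yang 83.19 tilt 7.32 [474.6  62.4  34.4] S [-234.9   46.4] w 87.7 F [-0.4 -0.7 -0.6]
toolz [ 0.1262 -0.0169 -0.9919] q [ 0.127  0.51   2.129 -0.088  0.38  -1.245]
board scene [545.5  61.3] S [-164.4   53.6] [147.9 121.5] angS 0.2 corners S [[-225.0, -21.0], [-103.0, -20.0], [-104.0, 128.0], [-225.0, 127.0]]
```

Call:
{"name": "jog_arm", "arguments": {"xyz": [[8,-1,-0.8],[8,-1,0],[8,-1,0],[8,-1,0],[8,-1,0],[8,-1,0]], "yaw": [0,0,0,0,0,0]}}

```text
t: 19.07
ee_pos: [520.7, 55.4, 32.8]
orientation: [0.179, 3.019, -0.017]
ft_force: [-5.7, 0.3, 4.3]
width: 87.2
```

```bash
python3 - <<'E'
from h import *
P=look(); st(); tz(); board({"scene":P["scene"]},(595,56))
E
```

```text
t 19.17 yang 83.19 tilt 6.96 [522.9  55.5  33.1] S [-186.1   45.3] w 87.8 F [0.8 0.  0.3]
toolz [ 0.1199 -0.0177 -0.9926] q [ 0.101  0.553  2.025 -0.069  0.447 -1.291]
board scene [593.3  54.8] S [-116.2   52.9] [148.6 120.4] angS -0.3 corners S [[-177.0, -21.0], [-56.0, -22.0], [-56.0, 127.0], [-176.0, 127.0]]
```

Call:
{"name": "jog_arm", "arguments": {"xyz": [[8,-0.9,1],[8,-0.9,0.3],[8,-0.9,0.3],[8,-0.9,0.3],[8,-0.9,0.3],[8,-0.9,0.3]], "yaw": [0,0,0,0,0,0]}}

```text
t: 19.67
ee_pos: [575.2, 49.6, 35.2]
orientation: [0.179, 3.015, -0.016]
ft_force: [-0.9, 0.1, -0.6]
width: 88.0
```

```bash
python3 - <<'E'
from h import *
P=look(); st(); tz(); board({"scene":P["scene"]},(645,56))
E
```

```text
t 19.77 yang 83.18 tilt 7.12 [576.6  49.5  35.6] S [-132.1   45.7] w 87.6 F [-0.1 -1.1  0. ]
toolz [ 0.1227 -0.0176 -0.9923] q [ 0.08   0.595  1.911 -0.055  0.516 -1.326]
board scene [647.2  48.2] S [-61.9  52.6] [148.7 121.4] angS -0.1 corners S [[-123.0, -22.0], [-1.0, -22.0], [-1.0, 127.0], [-122.0, 127.0]]
```

Call:
{"name": "jog_arm", "arguments": {"xyz": [[0,0,-2],[7,-0.9,0],[7,-0.9,0],[7,-0.9,0],[7,-0.9,0]], "yaw": [0,0,0,0,0]}}

```text
t: 20.18
ee_pos: [602.3, 45.9, 32.9]
orientation: [0.179, 3.02, -0.017]
ft_force: [-4.5, 1.5, 4.5]
width: 88.1
```

```bash
python3 - <<'E'
from h import *
P=look(); st(); tz(); board({"scene":P["scene"]},(675,46))
E
```

```text
t 20.28 yang 83.19 tilt 6.92 [604.2  45.8  33.2] S [-104.3   45.2] w 87.8 F [-0.6 -0.3  0.1]
toolz [ 0.1191 -0.0177 -0.9927] q [ 0.069  0.625  1.847 -0.049  0.552 -1.342]
board scene [675.3  45. ] S [-33.6  52.7] [150.8 121.4] angS -0.7 corners S [[-95.0, -22.0], [26.0, -23.0], [28.0, 127.0], [-93.0, 129.0]]
```

Call:
{"name": "jog_arm", "arguments": {"xyz": [[4,-0.5,1],[4,-0.5,0],[0,0,0]], "yaw": [0,0,0]}}

```text
t: 20.53
ee_pos: [613.7, 44.6, 34.0]
orientation: [0.179, 3.015, -0.016]
ft_force: [-0.4, -0.4, -0.2]
width: 87.7
```

```bash
python3 - <<'E'
from h import *
P=look(); st(); tz(); board({"scene":P["scene"]},(675,46))
E
```

```text
t 20.63 yang 83.18 tilt 6.98 [613.3  44.6  34. ] S [-95.2  45.1] w 87.9 F [-0.  -0.3 -0.2]
toolz [ 0.1201 -0.0177 -0.9926] q [ 0.066  0.632  1.828 -0.048  0.563 -1.347]
board scene [686.   43.1] S [-22.7  52.1] [150.4 122.2] angS -0.1 corners S [[-84.0, -23.0], [38.0, -23.0], [39.0, 127.0], [-84.0, 127.0]]
```

Call:
{"name": "jog_arm", "arguments": {"xyz": [[-8,1,0.5],[-10,1.2,0.5],[-10,1.2,0.3],[-10,1.2,0.3],[-10,1.2,0.3],[-10,1.2,0.3],[-10,1.2,0.3],[-10,1.2,0.3],[-10,1.2,0.3],[-10,1.2,0.3],[-10,1.2,0.3],[-10,1.2,0.3],[-10,1.2,0.3]], "yaw": [0,0,0,0,0,0,0,0,0,0,0,0,0]}}

```text
t: 21.72
ee_pos: [472.4, 61.6, 39.9]
orientation: [0.179, 3.012, -0.015]
ft_force: [0.1, 0.3, 0.3]
width: 87.7
```

```bash
python3 - <<'E'
from h import *
P=look(); st(); tz(); board(P,(680,44)); cutter({"scene":P["scene"]},(666,180))
cv2.imwrite("pics/scene7.png",cv2.resize(P["scene"]["img"][150:270,180:330],None,fx=5,fy=5,interpolation=cv2.INTER_CUBIC))
cv2.imwrite("pics/top7.png",cv2.resize(P["top"]["img"][110:230,160:310],None,fx=5,fy=5,interpolation=cv2.INTER_CUBIC))
E
```

```text
t 21.82 yang 83.23 tilt 7.02 [471.   61.5  39.6] S [-238.4   45.2] w 88.3 F [-0.2  0.1 -0.1]
toolz [ 0.1209 -0.0177 -0.9925] q [ 0.126  0.497  2.132 -0.085  0.396 -1.25 ]
board scene [687.   43.5] S [-21.7  52.6] [150.5 119.4] angS -0.9 corners S [[-83.0, -22.0], [37.0, -24.0], [39.0, 127.0], [-80.0, 129.0]]
board top [684.8  40.6] S [-23.7  49.5] [147.2 117.4] angS -0.1 corners S [[-83.0, -24.0], [35.0, -24.0], [35.0, 123.0], [-82.0, 123.0]]
cutter scene [667.8 183.2] S [-57.2 189.1] resid 51.0 area 284
```

View pics/scene7.png

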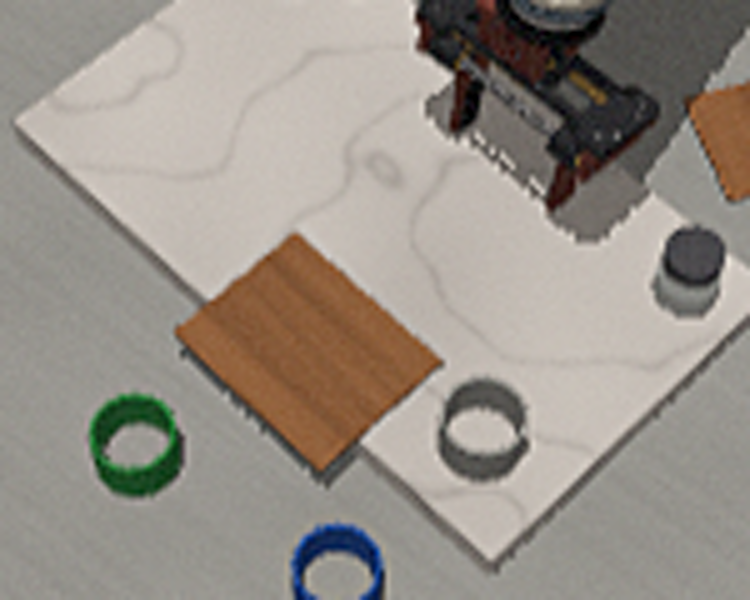

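View pics/top7.png

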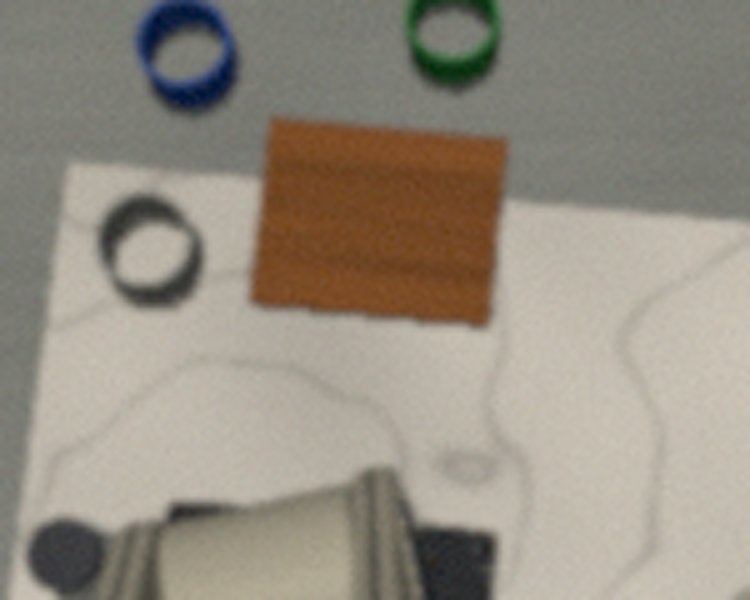

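```bash
cat >> h.py <<'E'
from scipy.ndimage import gaussian_filter1d
def edges(p,ys,x0,x1,z,ch):
    img=p["img"].astype(np.float32); f=img.mean(2) if ch=="g" else img[...,2]-img[...,0]
    xs=np.arange(x0,x1,.25); out=[]
    for y in ys:
        uv=np.array([proj(p,(*toW((x,y)),z)) for x in xs],np.float32)
        v=cv2.remap(f,uv[None,:,0],uv[None,:,1],cv2.INTER_LINEAR)[0]; g=np.abs(np.gradient(gaussian_filter1d(v,6))); out.append(xs[g.argmax()])
    out=np.array(out); k=np.polyfit(ys,out,1); r=np.abs(out-np.polyval(k,ys)); ok=r<3
    k=np.polyfit(ys[ok],out[ok],1); return k[0]*57.3,k,ok.sum()
def measure(P,xc):
    for n,p in P.items():
        s=edges(p,np.r_[-230:-40:5.],-15,15,30,"g")
        f=edges(p,np.r_[-15:118:4.],xc+45,xc+75,38,"c"); b=edges(p,np.r_[-15:118:4.],xc-75,xc-45,38,"c")
        ym=51; print(n,"slab",np.polyval(s[1],ym).round(2),s[0].round(2),"front",np.polyval(f[1],ym).round(2),f[0].round(2),"rear",np.polyval(b[1],ym).round(2),b[0].round(2),"n",s[2],f[2],b[2],"centre rel",((np.polyval(f[1],ym)+np.polyval(b[1],ym))/2-np.polyval(s[1],ym)).round(2))
E
python3 -c "
from h import *
P=look(); measure(P,-22.5); st()"
```

```text
scene slab 0.28 0.04 front 37.9 0.19 rear -81.65 -0.04 n 38 34 34 centre rel -22.16
top slab -1.4 -0.04 front 35.21 -0.07 rear -81.98 -0.11 n 38 34 34 centre rel -21.98
t 21.92 yang 83.22 tilt 7.18 [473.7  61.6  40. ] S [-235.7   45.6] w 87.9 F [ 0.2  0.5 -0.9]
```

Both views agree: the board's centre is 22.1 mm inside the edge, so it overhangs by 37.9 mm, and it's square to within 0.2°. I'll nudge it about 2 mm more.

Call:
{"name": "jog_arm", "arguments": {"xyz": [[10,-1.2,-1],[10,-1.2,-1],[10,-1.2,-1],[10,-1.2,-1],[10,-1.2,-1],[10,-1.2,-0.5],[10,-1.2,0],[10,-1.2,0],[10,-1.2,0],[10,-1.2,0],[8,-1,0],[4,-0.5,0]], "yaw": [0,0,0,0,0,0,0,0,0,0,0,0]}}

```text
t: 22.92
ee_pos: [602.7, 46.1, 33.9]
orientation: [0.18, 3.006, -0.014]
ft_force: [0.5, 0.1, 0.1]
width: 88.0
```

```bash
python3 -c "
from h import *
P=look(); st(); tz()"
```

```text
t 23.02 yang 83.15 tilt 7.45 [602.1  46.1  33.9] S [-106.4   45.3] w 87.7 F [-0.4 -0.9 -0.4]
toolz [ 0.1285 -0.0169 -0.9916] q [ 0.07   0.62   1.859 -0.051  0.536 -1.339]
```

Call:
{"name": "jog_arm", "arguments": {"xyz": [[5,-0.6,0],[3,-0.3,0],[1,-0.1,0]], "yaw": [0,0,0]}}

```text
t: 23.27
ee_pos: [610.1, 45.1, 33.5]
orientation: [0.179, 3.009, -0.014]
ft_force: [0.2, 0.7, -0.1]
width: 87.3
```

```bash
python3 -c "
from h import *
P=look(); st(); measure({'scene':P['scene']},-22)"
```

```text
t 23.37 yang 83.16 tilt 7.32 [610.   45.1  33.5] S [-98.5  45.2] w 87.9 F [-0.3 -0.5  0.8]
scene slab 0.39 0.07 front 37.93 0.26 rear -81.64 -0.07 n 38 34 34 centre rel -22.25
```

Call:
{"name": "jog_arm", "arguments": {"xyz": [[3,-0.3,0],[2,-0.2,0],[0.5,0,0]], "yaw": [0,0,0]}}

```text
t: 23.62
ee_pos: [614.0, 44.8, 33.3]
orientation: [0.179, 3.012, -0.015]
ft_force: [-3.7, 0.4, 3.4]
width: 88.0
```

```bash
python3 -c "
from h import *
P=look(); st(); measure({'scene':P['scene']},-22)"
```

```text
t 23.72 yang 83.17 tilt 7.17 [614.   44.7  33.3] S [-94.4  45.3] w 87.9 F [-3.3  0.1  2.4]
scene slab 0.33 0.05 front 38.26 0.3 rear -81.51 0.1 n 38 34 34 centre rel -21.96
```

Call:
{"name": "jog_arm", "arguments": {"xyz": [[2,-0.2,0.5],[1,-0.1,0]], "yaw": [0,0]}}

```text
t: 23.88
ee_pos: [616.2, 44.5, 33.5]
orientation: [0.179, 3.013, -0.015]
ft_force: [-2.1, 0.6, -0.3]
width: 87.8
```

```bash
python3 -c "
from h import *
P=look(); st(); measure({'scene':P['scene']},-22)"
```

```text
t 23.98 yang 83.18 tilt 7.09 [616.3  44.5  33.4] S [-92.1  45.3] w 87.8 F [-1.4 -0.2 -0.1]
scene slab 0.39 0.06 front 40.53 0.27 rear -79.3 -0.02 n 38 34 34 centre rel -19.77
```

Call:
{"name": "jog_arm", "arguments": {"xyz": [[-8,1,0.5],[-10,1.2,0.5],[-10,1.2,0.5],[-10,1.2,0.5],[-10,1.2,0.5],[-10,1.2,0.5],[-10,1.2,2],[-10,1.2,5],[-10,1.2,8],[-10,1.2,8],[-10,1.2,8],[-10,1,8],[-10,1,8],[0,0,8],[0,0,0]], "yaw": [0,0,0,0,0,0,0,0,0,0,0,0,0,0,0]}}

```text
t: 25.23
ee_pos: [472.9, 61.1, 96.7]
orientation: [0.178, 3.011, -0.015]
ft_force: [0.9, 0.1, -0.3]
width: 88.0
```

```bash
python3 - <<'E'
from h import *
P=look(); st(); measure(P,-20); cutter({"scene":P["scene"]},(667,183))
P=look(); cv2.imwrite("pics/scene8.png",cv2.resize(P["scene"]["img"],(800,600),interpolation=cv2.INTER_CUBIC)); st()
cv2.imwrite("pics/top8.png",cv2.resize(P["top"]["img"],(800,600),interpolation=cv2.INTER_CUBIC))
E
```

```text
t 25.33 yang 83.22 tilt 7.15 [472.8  60.9  95.5] S [-236.5   44.7] w 88.0 F [-0.2 -0.4  0.4]
scene slab 0.34 0.05 front 40.53 0.21 rear -78.96 -0.0 n 38 34 34 centre rel -19.55
top slab -1.85 -0.16 front 38.01 0.05 rear -79.49 -0.16 n 38 34 34 centre rel -18.89
cutter scene [668.7 183.1] S [-56.4 189.1] resid 49.0 area 286
t 25.43 yang 83.21 tilt 7.09 [472.8  60.8  94.9] S [-236.5   44.6] w 88.2 F [-0.3 -0.1  0.4]
```

View pics/scene8.png

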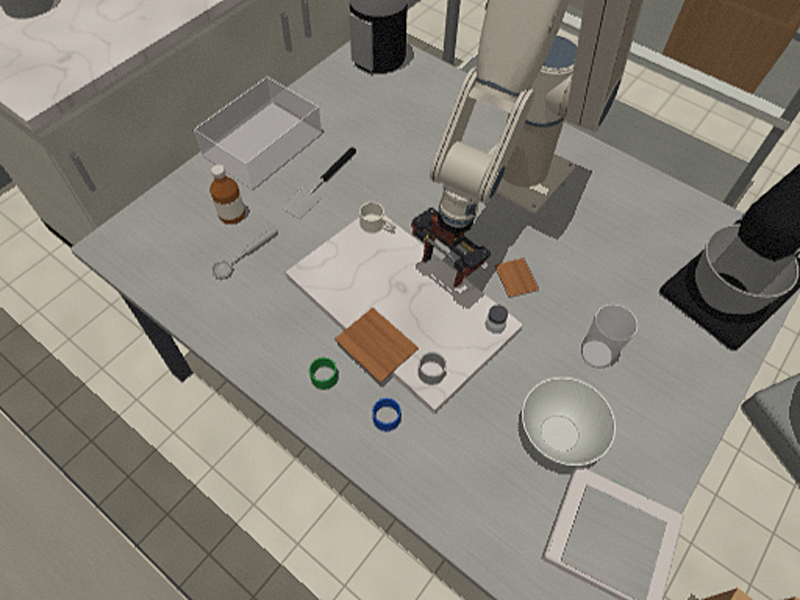

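View pics/top8.png

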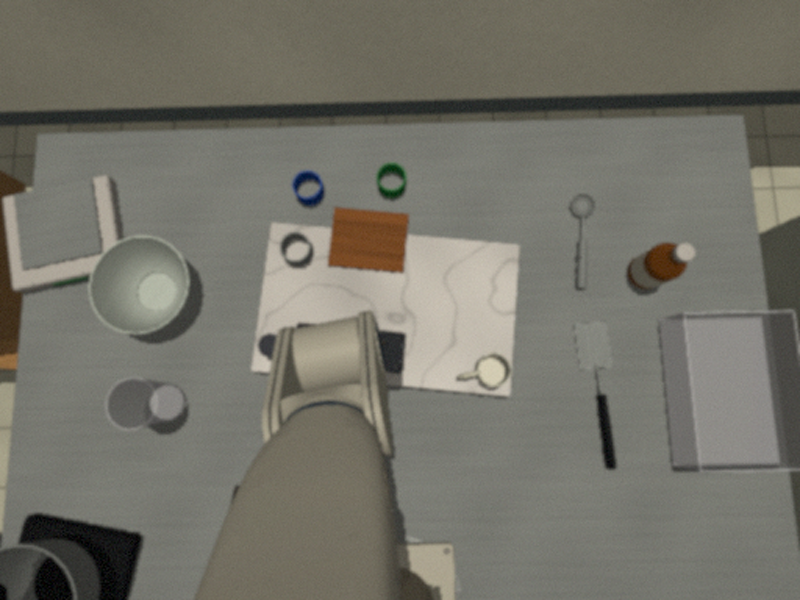

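The board at (370,242) in the top view overhangs squarely. The ring stands clear on the slab at (297,249), and everything else is where it was. Handing in.

```bash
python3 -c "
from h import *
print(ctrl.close_job())"
```

```text
the job is handed in; nothing more can be done
None
```

The job is done and handed in at about 25 s. I pushed the steel ring cutter about 130 mm to the left, and it is still standing on the slab. I then squared the board with the two open fingers and pushed it straight out over the far edge.

**Board:** the last checks put the overhang at 40.5 mm (scene camera) and 41.1 mm (top camera), so they disagree by about 0.7 mm. It is square to the edge within about 0.2°.

**Cutter:** it is upright, about 30 mm clear of the board and about 30 mm in from the slab's left edge, judged from the scene camera. The board did not touch it at any point I checked.

**Everything else:** in the last pictures the other objects, including the blue and green rings and the small board, look where they were. The gripper was about 145 mm back and clear of everything.

**What went less well:**
- The fingertips dragged on the slab twice during the ring push, at about 20–22 N upward, well under the limits. I raised them each time.
- The tool picked up a tilt of about 7° from tracking lag in the small moves. I spent a few seconds turning it so that it did not tilt the jaws sideways during the board push.
- The board moved about 5 mm sideways as it squared up.

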